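# Top up and cap the cedar closet freshener

## Robot

A 6-joint arm with a two-finger parallel gripper is mounted at the origin on the work surface. World frame = base frame: x ahead of the robot, y to its left, z up, the work surface at z = 0. Lengths are in mm, angles in rad, forces in N, time in s.
With the tool pointing down it reaches from about 300 to 775 mm from the base axis. Payload 14.6 kg.
Tool frame: the origin (TCP) lies on the centre line of the jaws, within the pads' length; the fingertips stand 8 mm ahead of it and the grasp point (between the pads) lies 11 mm behind it; z points along the fingers, y is the line along which they close (so a half turn about z gives the same grasp; the last joint's range is limited). The gripper opens to 94 mm and grips with 3 to 60 N. Pads are 16 mm wide; open, the fingers measure 119 mm over their backs; the gripper's body (75 mm by 177 mm) begins 78 mm behind the grasp point.
Start: joints at [-1.326, 0.3, 1.521, -0, 1.321, -0.067], TCP at [168.718, -523.473, 213.446] pointing down, gripper open.
Joint ranges: [-3.03, 3.03], [-0.79, 2.21], [0.23, 2.52], [-1.04, 4.18], [0, 3.07], [-2.55, 2.55]. Speed limits (rad/s): [2.22, 2.22, 2.57, 3.14, 3.14, 3.14].

## Interface

Orientations are given as [roll, pitch, yaw] about the fixed x, y, z axes, in that order (R = Rz(yaw) Ry(pitch) Rx(roll)).
In Python, from cell import manip gives the robot as it stands.
- The arm moves only by the tool jog_arm, never from a script. Its argument "rows" is one flat list of numbers, 7 for each row, row after row: the shift along the world's x, y, z in cm, then the turn, a rotation vector about the world's x, y, z in rad, then the closure, from 0 (fully open) to 1 (shut). In form: [dx, dy, dz, rx, ry, rz, fingers, dx, dy, dz, rx, ry, rz, fingers, ...]. A call has 1 to 20 rows; each row shifts and turns the commanded pose from where the row before left it; what a row does not reach is not made up. A row lasts 1/12 s, in which the tool goes at most 41.7 mm and 7.16 degrees, less where a joint would pass 70% of its speed; a pose out of reach is approached as far as the arm can. A call with a gripper value outside its range is refused whole. The fingers move at their own pace and stop on an object; "newtons" is the grip in N (left out, the last holds). Time passes only in rows, so rows that do not move let the fingers close. It gives the time, the measured TCP pose, the force, the opening and the grip force at its end, in the units of the state.
- manip.read_state(): the state, without advancing time (a new reading comes with each control period).
- manip.camera(name): name is "scene" or "side" or "wrist"; returns (picture, depth): 400x640x3 uint8, blue, green, red; 400x640 float32, mm along the optical axis (not along the pixel's ray), 0 where there is no reading.
- manip.camera_model(name): a dict with "K" (3x3 intrinsics, pixels), "R" (3x3) and "t" (3): a world point X has camera coordinates R X + t. Camera axes: x right, y down, z forward; pixel columns grow to the right and rows downward; lengths in mm; the calibration is good to about 2 mm. The wrist camera is an equidistant fisheye: a pixel r from the principal point sees the ray r / f radians off the axis. A picture is of the moment at which its call begins: read the wrist's pose just before it. camera_model takes no time and is no camera call; for the wrist camera it gives the pose at the moment of the call.
- manip.sign_off(): hands the job in; it is judged then, once.
The state is a dict: "clock": time; "joints": joint angles; "qd": joint speeds; "effort": joint torques, N m; "eef_pos": TCP position; "eef_rot": TCP orientation; "wrist_force": force on the tool from outside, world axes, zero at the start; "moment": the same for the moment, N m; "finger_gap": finger opening in mm; "finger_force": force on a finger pad.
Only numpy, scipy, OpenCV 4.12 (cv2) and the standard library are available. Lean on these libraries where they do the work, as an engineer would, in place of code of your own. Each camera call takes 0.05 s, during which the arm holds its last target. There are 200 camera calls.

## Task

Refill the closet's cedar freshener: set the loose cedar ball in the saddle on top of the three balls in the green cup, so that they make a pyramid, and let go of it. Then put the white cap upright over the cup, turn it by its knurled collar until the keyways hidden inside its skirt drop over the cup's three pins, push it fully home against the sprung black seal, and finish while still gripping it and holding it down there. Leave the compact, hairbrush, incense holder and sunglasses where they are.

Things in the scene. Friction and masses are not known exactly. Their poses are not given: they have to be found in the camera images.
- cup: Sage-green freshener cup, fixed to the shelf. Origin: centre of its underside, on the shelf, z up. Foot disc 84 mm across, 8 mm high. Cup wall 49 mm outside and 44.6 mm inside diameter; inner floor 14 mm, rounded rim 30 mm above the shelf. Three cedar balls lie in it. Three steel pins stick out of its wall, 120 degrees apart, one along the body's +x.
- cup_axis (a point): Point on the cup's vertical axis at the height of the tops of the three pins, 26 mm above the shelf. The pins are 5 mm wide and 5 mm high and reach 29.5 mm from the axis.
- seal (a joint): Sprung black ring around the foot of the cup (53 to 69 mm diameter), top 18 mm above the shelf at rest. Value: how far it is pressed down, 0 at rest, 0.006 m at its stop. It pushes back with 3 N at rest, 9 N at its stop, and would lift a released cap. With the cap fully home the cap's lower edge is 12 mm above the shelf.
- cap: White plastic cap, about 110 g, 50 mm high, upright on the shelf, hollow, clear of the balls. Origin: centre of its lower edge, z up. Skirt 67 mm diameter from 0 to 26 mm, bore 53 mm. Inside the bore, from the lower edge up, are three hidden keyways 11 mm wide, 120 degrees apart; their bearing in the cap is not given. Unless they meet the pins, the lower edge rests on the pins.
- cap_grip (a point): Point on the cap's axis, 38 mm above its lower edge, at mid-height of its grey-ribbed knurled collar (52 mm diameter, from 26 to 50 mm up, flat top), by which it is gripped. Turned under light pressure, at most a third of a turn either way, the cap drops over the pins: 8 mm down to the seal, then 6 mm more against its spring.
- ball_top_center (a point): Centre of the loose cedar ball, 20 mm diameter, 12 g. It starts in the hole of the black ring dish, centre 15 mm above the shelf. When saddled on the three others its centre is about 40 mm above the shelf, on the cup's axis.
- dish: Black ring dish, 40 mm diameter, 8 mm high, with a 14 mm hole in which the loose ball sits; origin at the centre of its underside.
- ball_a_center (a point): Centre of one of the three cedar balls in the cup, 20 mm diameter, centre 24 mm above the shelf, about 12 mm from the cup's axis.
- ball_b_center (a point): Centre of one of the three cedar balls in the cup, 20 mm diameter, centre 24 mm above the shelf, about 12 mm from the cup's axis.
- ball_c_center (a point): Centre of one of the three cedar balls in the cup, 20 mm diameter, centre 24 mm above the shelf, about 12 mm from the cup's axis.
- compact: Round chrome compact, 66 mm diameter, 15 mm high; origin at the centre of its underside. Bystander.
- hairbrush: Bamboo hairbrush, 195 mm long along its x, 60 mm wide, 28 mm high, bristles down; origin on the shelf at the neck, head to +x. Bystander.
- incense_holder: Black ceramic incense holder, 84 mm diameter, 34 mm high; origin at the centre of its underside. Bystander.
- sunglasses: Tortoiseshell sunglasses, standing on lenses and temple tips, 128 mm wide along y, temples 135 mm long to +x, 42 mm high; origin below the bridge. Bystander.
There are look-alikes about, which are no part of the job. Several things have the shape of the cap; the one meant has the colours described above.

How it is judged (in metres and radians):
On the way, in this order (a step that is already met when the one before it is completed fails the run):
1. the loose ball sits saddled on the three balls in the cup, let go (x of ball_top_center in the frame of cup between -0.005 and 0.005 m and y of ball_top_center in the frame of cup between -0.005 and 0.005 m and z of ball_top_center in the frame of cup between 0.036 and 0.044 m and horizontal distance between each of ball_a_center, ball_b_center, ball_c_center and cup below 0.018 m and z of each of ball_a_center, ball_b_center, ball_c_center in the frame of cup below 0.029 m and contact force between the fingers and ball_top below 0.1 N and linear speed of ball_top below 0.02 m/s), for 0.2 s.
2. the cap is upright over the cup, at the pins or lower (z of cap in the frame of cup below 0.031 m and horizontal distance between cap and cup below 0.006 m and angle between cap's own z axis and vertical below 0.15 rad), for 0.1 s.
At the end, for the whole second after the job is handed in: Fingers still hold the cap (over 1.5 N), upright (0.06 rad), within 4 mm of the cup axis, lower edge at most 14.5 mm above the shelf, seal pressed over 4 of its 6 mm; three balls in the cup, the fourth still saddled on them (within 5 mm of the axis in x and y, 36 to 44 mm up) (value of joint seal above 0.004 m and z of cap in the frame of cup below 0.0145 m and horizontal distance between cap and cup below 0.004 m and angle between cap's own z axis and vertical below 0.06 rad and contact force between the fingers and cap above 1.5 N and x of ball_top_center in the frame of cup between -0.005 and 0.005 m and y of ball_top_center in the frame of cup between -0.005 and 0.005 m and z of ball_top_center in the frame of cup between 0.036 and 0.044 m and horizontal distance between each of ball_a_center, ball_b_center, ball_c_center and cup below 0.018 m and z of each of ball_a_center, ball_b_center, ball_c_center in the frame of cup below 0.029 m); the arm keeps its last pose, push and grip.
It fails at once if the chrome compact is moved by more than 25 mm (distance of compact from where it was at the start of the episode above 0.025 m).
It fails at once if the bamboo hairbrush is moved by more than 25 mm (distance of hairbrush from where it was at the start of the episode above 0.025 m).
It fails at once if the black incense holder is moved by more than 25 mm (distance of incense_holder from where it was at the start of the episode above 0.025 m).
It fails at once if the tortoiseshell sunglasses is moved by more than 25 mm (distance of sunglasses from where it was at the start of the episode above 0.025 m).
It also fails if it takes over 64 s, if anything falls off the work surface, if the arm or the gripper's body presses on something with over 40 N, if the wrist force passes 120 N, or if a joint passes its speed limit or range.

## Working session

There is one attempt and no reset: what is moved stays moved. The work goes in short steps, Python scripts to look and compute and a tool call to move; the robot and the scene stay as the last step left them, time stands still between calls to the robot, and variables do not carry over. Pictures are saved under pics/ and viewed, at most 10 in all, crops included, and the job is handed in when it is done.

Besides the shell and the picture viewer there is one more tool, called as name(argument=value, ...) on one line, values as JSON. jog_arm: Moves the arm, as the interface text tells. Its arguments: {"type":"object","properties":{"rows":{"type":"array"},"newtons":{"type":"number"}},"required":["rows"]}

```bash
mkdir -p pics; ls; python3 - <<'E'
from cell import manip
import cv2,numpy as np
print(manip.read_state())
for n in ["scene","side","wrist"]:
    m=manip.camera_model(n); p,d=manip.camera(n)
    np.savez(f"{n}0.npz",p=p,d=d,**m); cv2.imwrite(f"pics/{n}0.png",p); print(n,{k:np.round(v,3).tolist() for k,v in m.items() if not isinstance(v,str)})
E
```

```text
pics
{'clock': 0.0, 'joints': array([-1.32562683e+00,  3.00492329e-01,  1.52157267e+00,  3.56130884e-05,
        1.32070219e+00, -6.65920144e-02]), 'qd': array([-6.03168375e-05, -6.88499756e-04, -3.60984138e-04,  6.68955271e-04,
        5.12774031e-04,  1.50730379e-03]), 'effort': array([ 2.26322649e-03, -5.31804550e+01, -3.52736878e+01,  7.08976644e-02,
        2.43814825e-02, -1.01739654e-04]), 'eef_pos': array([ 168.65371305, -523.2402268 ,  212.8782396 ]), 'eef_rot': array([-3.14042301e+00, -1.12575300e-04,  3.11752611e-01]), 'wrist_force': array([-0.52132873, -0.27295372, -0.25793622]), 'moment': array([-0.01335371,  0.02397476,  0.02983498]), 'finger_force': 0.0, 'finger_gap': 93.91536955087402}
scene {'K': [[435.251, 0.0, 323.831], [0.0, 435.251, 199.576], [0.0, 0.0, 1.0]], 'R': [[0.151, 0.989, 0.005], [0.825, -0.123, -0.551], [-0.544, 0.087, -0.834]], 't': [-145.103, -427.308, 1544.493]}
side {'K': [[371.86, 0.0, 319.12], [0.0, 371.86, 193.672], [0.0, 0.0, 1.0]], 'R': [[0.956, -0.292, 0.01], [-0.194, -0.662, -0.724], [0.218, 0.691, -0.689]], 't': [-515.3, 210.656, 676.831]}
wrist {'K': [[309.707, 0.0, 320.833], [0.0, 309.707, 197.053], [0.0, 0.0, 1.0]], 'R': [[0.307, -0.952, -0.003], [-0.921, -0.297, 0.25], [-0.238, -0.074, -0.968]], 't': [-548.826, -25.491, 391.228]}
```

View pics/scene0.png

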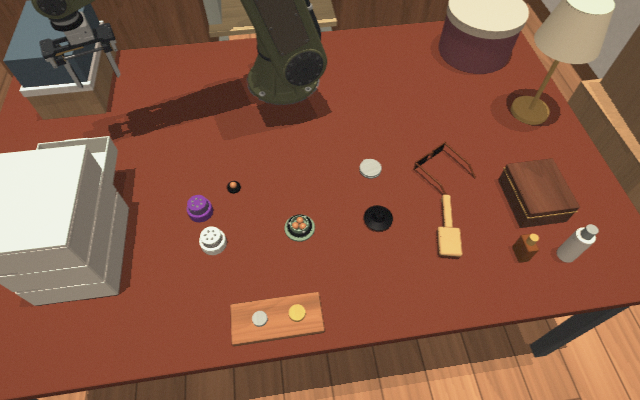

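View pics/side0.png

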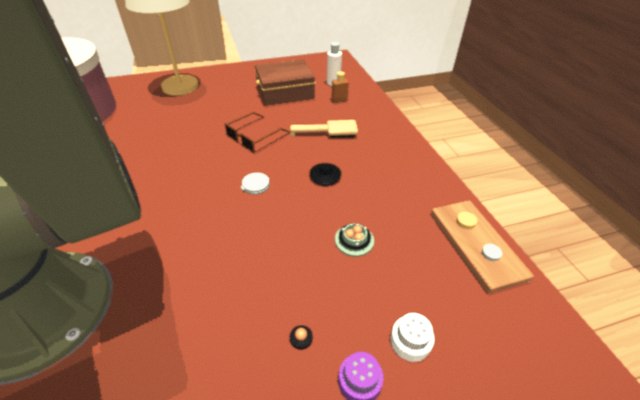

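The scene picture shows the loose ball in its dish at (233,186), the white cap at (212,240) and the cup at (299,227). The purple cap at (199,208) is a look-alike. In the side picture they are at (301,337), (413,336) and (355,239).

```bash
cat > h.py <<'E'
import numpy as np,cv2
def ray(m,u,v,fish=False):
    K,R,t=m['K'],m['R'],m['t']
    x,y=(u-K[0,2])/K[0,0],(v-K[1,2])/K[1,1]
    if fish:
        r=np.hypot(x,y); s=np.sin(r)/r if r>1e-9 else 1; d=np.array([x*s,y*s,np.cos(r)])
    else: d=np.array([x,y,1.])
    return -R.T@t, R.T@d
def onplane(m,u,v,z,fish=False):
    c,d=ray(m,u,v,fish); return c+d*(z-c[2])/d[2]
def blob(mask,u,v,r):
    w=np.zeros_like(mask); cv2.circle(w,(int(u),int(v)),r,255,-1); w=cv2.bitwise_and(w,mask)
    n,l,s,c=cv2.connectedComponentsWithStats(w); 
    i=1+np.argmax(s[1:,4]); return (l==i).astype(np.uint8)*255,c[i],s[i]
def hsv(p,lo,hi): return cv2.inRange(cv2.cvtColor(p,cv2.COLOR_BGR2HSV),lo,hi)
E
python3 - <<'E'
from h import *
S={"scene":dict(ball=(233,186),cap=(212,240),cup=(299,227)),"side":dict(ball=(301,337),cap=(413,336),cup=(355,239))}
for n in S:
    m=np.load(n+"0.npz");p=m['p'];H=cv2.cvtColor(p,cv2.COLOR_BGR2HSV)
    for k,(u,v) in S[n].items(): print(n,k,H[v,u],m['d'][v,u])
    b,c,s=blob(hsv(p,(5,90,110),(25,255,255)),*S[n]['ball'],9); print('ball',c,s,onplane(m,*c,15))
    w,c,s=blob(hsv(p,(0,0,120),(180,70,255)),*S[n]['cap'],30); print('cap',c,s)
    # depth points of cap -> world
    def pts(mask):
        vv,uu=np.nonzero(mask); d=m['d'][vv,uu]; K=m['K']
        P=np.c_[(uu-K[0,2])/K[0,0]*d,(vv-K[1,2])/K[1,1]*d,d]; return (P-m['t'])@m['R']
    P=pts(w);T=P[(P[:,2]>46)&(P[:,2]<56)];print('captop',len(T),(T.min(0)+T.max(0))/2,np.ptp(T,axis=0),T.mean(0))
    g,c,s=blob(hsv(p,(35,25,60),(90,255,255)),*S[n]['cup'],32); 
    ct=max(cv2.findContours(g,0,1)[0],key=cv2.contourArea); e=cv2.fitEllipse(cv2.convexHull(ct)); print('cup',s,e,onplane(m,*e[0],8))
    P=pts(cv2.fillPoly(g*0,[cv2.convexHull(ct)],255));T=P[(P[:,2]>25)&(P[:,2]<33)];print('cuprim',len(T),(T.min(0)+T.max(0))/2,np.ptp(T,axis=0))
a=[cv2.resize(np.load(n+"0.npz")['p'][y-60:y+60,x-75:x+75],None,fx=4,fy=4,interpolation=2)[:,:] for n,x,y in (("scene",255,215),)]
cv2.imwrite("pics/c1.png",np.vstack(a))
E
```

```text
scene ball [ 11 146 183] 1264.5586
scene cap [ 39  11 242] 1125.5513
scene cup [ 13 122 132] 1179.3416
ball [232.56834532 184.82014388] [224 177  19  19 139] [ 446.99109377 -191.1593968    15.        ]
cap [211.85       240.11851852] [199 227  27  28 540]
captop 282 [ 627.01162565 -250.71981906   50.96540321] [51.26394553 51.52730266  9.75370776] [ 627.4046753  -251.11756353   50.61770334]
cup [285 217  30  24 183] ((299.3046875, 227.69717407226562), (25.675615310668945, 29.363025665283203), 82.80522155761719) [614.86087728 -15.37385563   8.        ]
cuprim 137 [616.572819   -18.84442798  28.91377363] [43.1599231  52.22466054  7.81571655]
side ball [ 14 140 247] 624.4114
side cap [  0   0 255] 596.4694
side cup [ 16 107 214] 772.21045
ball [300.59016393 334.        ] [295 328  12  13 122] [ 447.51699384 -190.45465197   15.        ]
cap [412.39151515 336.63454545] [ 391  313   44   48 1650]
captop 809 [ 626.48326323 -250.68746213   49.58409549] [53.31602924 52.75300063  7.01706833] [ 625.93423538 -251.72028678   50.06108965]
cup [335 224  38  32 556] ((353.8351745605469, 239.76564025878906), (30.856231689453125, 37.81852722167969), 101.78775024414062) [610.54868179 -18.1885937    8.        ]
cuprim 242 [612.11407287 -16.37895202  29.04307026] [47.66550475 54.94747888  7.91034307]
```

View pics/c1.png

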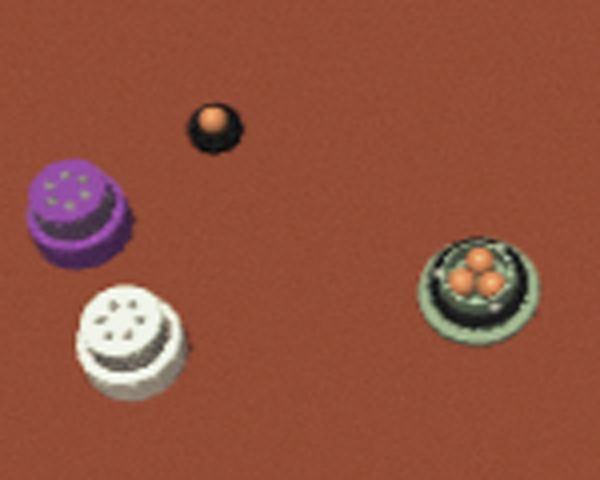

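The crop shows the three balls already in the cup, with the pins only faintly visible. It also confirms that the white cap is at lower left and the ball's dish at top. I'll move over the ball now.

jog_arm(rows=[1.75, 2.1, -0.5, 0, 0, 0, 0.3, 1.75, 2.1, -0.5, 0, 0, 0, 0.3, 1.75, 2.1, -0.5, 0, 0, 0, 0.3, 1.75, 2.1, -0.5, 0, 0, 0, 0.3, 1.75, 2.1, -0.5, 0, 0, 0, 0.3, 1.75, 2.1, -0.5, 0, 0, 0, 0.3, 1.75, 2.1, -0.5, 0, 0, 0, 0.3, 1.75, 2.1, -0.5, 0, 0, 0, 0.3, 1.75, 2.1, -0.5, 0, 0, 0, 0.3, 1.75, 2.1, -0.5, 0, 0, 0, 0.3, 1.75, 2.1, -0.5, 0, 0, 0, 0.3, 1.75, 2.1, -0.5, 0, 0, 0, 0.3, 1.75, 2.1, -0.5, 0, 0, 0, 0.3, 1.75, 2.1, -0.5, 0, 0, 0, 0.3, 1.75, 2.1, -0.5, 0, 0, 0, 0.3, 1.55, 1.7, -0.5, 0, 0, 0, 0.3, 0, 0, 0, 0, 0, 0, 0.3, 0, 0, 0, 0, 0, 0, 0.3])

```text
clock: 1.65
eef_pos: [446.9, -190.8, 133.0]
eef_rot: [-3.141, 0.001, 0.314]
wrist_force: [-0.1, -0.8, 0.4]
finger_gap: 65.7
finger_force: 0.0
```

```bash
python3 - <<'E'
from cell import manip
from h import *
s=manip.read_state();print(s['joints'],s['eef_pos'],s['eef_rot'])
m=manip.camera_model("wrist");p,d=manip.camera("wrist");np.savez("w1.npz",p=p,d=d,**m);cv2.imwrite("pics/w1.png",p)
M=hsv(p,(5,90,110),(25,255,255));n,l,st,c=cv2.connectedComponentsWithStats(M)
for i in range(1,n):
    if st[i,4]>30: print(st[i],c[i],onplane(m,*c[i],15,True),onplane(m,*c[i],24,True))
E
```

```text
[-4.78890609e-01  2.45226630e-01  1.79007137e+00 -4.24500885e-05
  1.10726493e+00  7.78146849e-01] [ 446.85184935 -190.77829714  133.03775739] [-3.14092825e+00  7.08122097e-04  3.13778102e-01]
[     0      0    640    400 146587] [285.45824664 136.20827222] [ 490.55494566 -141.24825883   15.        ] [ 491.35693019 -142.08850727   24.        ]
[186   0  17   4  45] [194.02222222   0.95555556] [598.11520503  -8.06475578  15.        ] [595.56587506 -13.0546763   24.        ]
[311 184  21  20 347] [321.02881844 193.5648415 ] [ 448.35781614 -189.8016477    15.        ] [ 450.47455999 -189.12909134   24.        ]
[186 278  22  53 624] [194.27564103 303.93429487] [274.1358487  -88.36224578  15.        ] [281.68092277 -90.85029299  24.        ]
[435 278  22  53 611] [447.31587561 303.59410802] [ 367.45934277 -373.01912377   15.        ] [ 372.0966851  -366.63795915   24.        ]
[ 229  322  296   42 8071] [343.46363524 343.17346054] [ 280.72080264 -272.58251236   15.        ] [ 288.06070566 -269.33070681   24.        ]
```

View pics/w1.png

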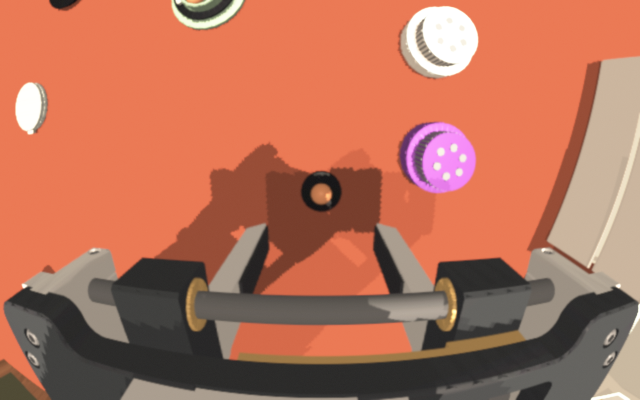

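The wrist picture shows the ball and dish at (321,193) between the fingers, the cup at the top edge at (207,5), the white cap at (440,40) and the purple cap at (438,158). The purple cap is clear of the fingers.

jog_arm(rows=[0.02, 0.01, -1.5, 0, 0, 0, 0.45, 0.02, 0.01, -1.5, 0, 0, 0, 0.45, 0.02, 0.01, -1.5, 0, 0, 0, 0.45, 0.02, 0.01, -1.5, 0, 0, 0, 0.45, 0.02, 0.01, -1.5, 0, 0, 0, 0.45, 0, 0, -1.5, 0, 0, 0, 0.45, 0, 0, -1.2, 0, 0, 0, 0.45, 0, 0, -0.8, 0, 0, 0, 0.45, 0, 0, -0.4, 0, 0, 0, 0.45, 0, 0, 0, 0, 0, 0, 0.45, 0, 0, 0, 0, 0, 0, 1, 0, 0, 0, 0, 0, 0, 1, 0, 0, 0, 0, 0, 0, 1, 0, 0, 0, 0, 0, 0, 1, 0, 0, 0, 0, 0, 0, 1, 0, 0, 0, 0, 0, 0, 1, 0, 0, 0, 0, 0, 0, 1, 0, 0, 0, 0, 0, 0, 1], newtons=8)

```text
clock: 3.2
eef_pos: [447.8, -191.0, 19.5]
eef_rot: [3.142, -0.0, 0.312]
wrist_force: [-0.7, 1.4, 1.2]
finger_gap: 19.2
finger_force: 8.0
```

jog_arm(rows=[0, 0, 0.5, 0, 0, 0, 1, 0, 0, 1.5, 0, 0, 0, 1, 0, 0, 2, 0, 0, 0, 1, 1.0, 1.5, 2, 0, 0, 0, 1, 1.0, 1.5, 2, 0, 0, 0, 1, 1.0, 1.5, 2, 0, 0, 0, 1, 1.0, 1.5, 0, 0, 0, 0, 1, 1.0, 1.5, 0, 0, 0, 0, 1, 1.0, 1.5, 0, 0, 0, 0, 1, 1.0, 1.5, 0, 0, 0, 0, 1, 1.0, 1.5, 0, 0, 0, 0, 1, 0.8, 1.5, 0, 0, 0, 0, 1, 0.4, 1.5, 0, 0, 0, 0, 1, 0, 0, 0, 0, 0, 0, 1, 0, 0, 0, 0, 0, 0, 1, 0, 0, 0, 0, 0, 0, 1])

```text
clock: 4.53
eef_pos: [539.5, -41.5, 119.5]
eef_rot: [3.142, 0.0, 0.312]
wrist_force: [-1.1, -0.9, -0.6]
finger_gap: 19.4
finger_force: 8.0
```

```bash
python3 - <<'E'
from cell import manip
from h import *
s=manip.read_state();print(s['eef_pos'],s['finger_gap'])
m=manip.camera_model("wrist");p,d=manip.camera("wrist");np.savez("w2.npz",p=p,d=d,**m)
H=cv2.cvtColor(p,cv2.COLOR_BGR2HSV)
cv2.imwrite("pics/w2.png",cv2.resize(p[0:260,150:490],None,fx=2.3,fy=2.3))
g=hsv(p,(35,25,60),(90,255,255));n,l,st,c=cv2.connectedComponentsWithStats(g)
for i in range(1,n):
    if st[i,4]>60: print(st[i],c[i],onplane(m,*c[i],8,True))
E
```

```text
[539.4629333  -41.48146227 119.53931912] 19.362328007775336
[288  83  60  60 770] [317.90519481 111.22987013] [614.52130124 -13.94021308   8.        ]
```

View pics/w2.png

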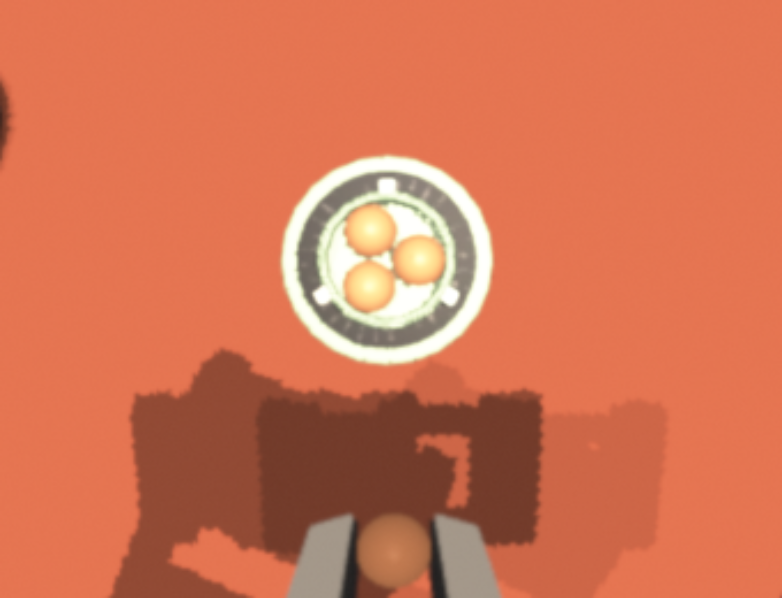

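The wrist picture shows the cup at crop (387,260) with pins at (387,187), (322,297) and (451,296). The three balls are at (370,230), (418,260) and (369,286), and the held ball is at (394,550).

```bash
python3 - <<'E'
from h import *
m=np.load("w2.npz");p=m['p']
H=cv2.cvtColor(p,cv2.COLOR_BGR2HSV)
f=lambda u,v:(150+u/2.3-.3,v/2.3-.3)
# disc outline: not table colour (table: saturated red)
nt=cv2.inRange(H,(0,90,100),(9,255,255)); nt=255-nt
w,c,s=blob(nt,*f(387,260),52);ct=max(cv2.findContours(w,0,1)[0],key=cv2.contourArea)[:,0]
Q=np.array([onplane(m,*q,8,True)[:2] for q in ct]);e,r,_=[*cv2.minEnclosingCircle(Q.astype(np.float32)),0]
A=np.c_[2*Q,np.ones(len(Q))];x=np.linalg.lstsq(A,(Q**2).sum(1),rcond=None)[0];print('disc',s,x[:2],np.sqrt(x[2]+x[:2]@x[:2]),e,r)
B=[onplane(m,*f(*q),24,True)[:2] for q in((370,230),(418,260),(369,286))];print(B,np.mean(B,0))
P=np.array([onplane(m,*f(*q),26,True)[:2] for q in((387,187),(322,297),(451,296))]);pc=P.mean(0);print('pins',P,pc,np.degrees(np.arctan2(*(P-pc).T[::-1])))
print('held',onplane(m,*f(394,550),115,True))
for n,u,v in(("w1",0,0),):
  m=np.load("w1.npz");p=m['p'];w=hsv(p,(0,0,120),(180,60,255))
E
```

```text
disc [ 272   67   93   92 6714] [613.36054081 -14.16226449] 41.80007534006053 (613.349365234375, -14.176953315734863) 42.36355209350586
[array([621.7815422 ,  -5.25080568]), array([616.51080252, -25.5650701 ]), array([601.69000569, -11.28092735])] [613.32745013 -14.03226771]
pins [[638.89425939  -6.35210357]
 [592.67787966   4.03806868]
 [607.5749839  -41.228004  ]] [613.04904098 -14.51401296] [  17.52609546  137.67577411 -101.58036927]
held [540.66574863 -40.75930197 115.        ]
```

jog_arm(rows=[0.8, 0.3, 0, 0, 0, 0, 1, 1.4, 0.5, 0, 0, 0, 0, 1, 1.4, 0.5, 0, 0, 0, 0, 1, 1.4, 0.5, 0, 0, 0, 0, 1, 1.4, 0.5, 0, 0, 0, 0, 1, 0.87, 0.34, 0, 0, 0, 0, 1, 0, 0, -0.5, 0, 0, 0, 1, 0, 0, -1.3, 0, 0, 0, 1, 0, 0, -1.5, 0, 0, 0, 1, 0, 0, -1.5, 0, 0, 0, 1, 0, 0, -1, 0, 0, 0, 1, 0, 0, -0.6, 0, 0, 0, 1, 0, 0, -0.3, 0, 0, 0, 1, 0, 0, 0, 0, 0, 0, 1, 0, 0, 0, 0, 0, 0, 1, 0, 0, 0, 0, 0, 0, 1])

```text
clock: 5.92
eef_pos: [612.8, -14.6, 53.2]
eef_rot: [3.141, -0.001, 0.312]
wrist_force: [0.5, 0.9, 0.1]
finger_gap: 18.9
finger_force: 8.0
```

```bash
python3 - <<'E'
from cell import manip
from h import *
s=manip.read_state();print(s['eef_pos'],s['wrist_force'])
a=[]
for n,u,v in (("scene",299,227),("side",354,236)):
    p,d=manip.camera(n);a.append(cv2.resize(p[v-35:v+35,u-40:u+40],None,fx=5,fy=5,interpolation=2))
cv2.imwrite("pics/p1.png",np.hstack(a))
E
```

```text
[612.79286539 -14.63054749  53.21952821] [0.54921754 0.93197495 0.09646563]
```

View pics/p1.png

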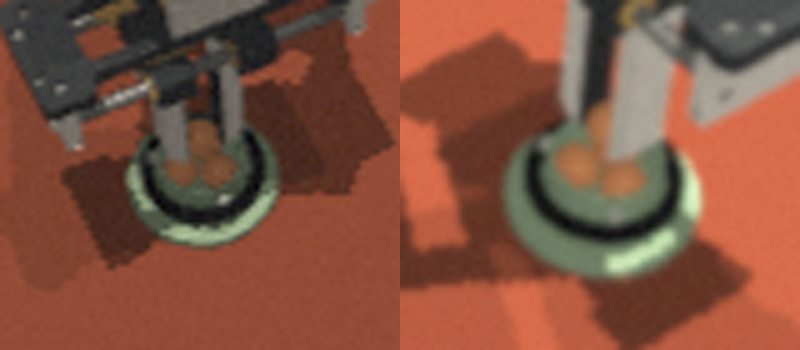

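The crops show the held ball hanging over the middle of the three balls with the fingers clear of the rim. I'll lower it until I feel contact.

jog_arm(rows=[-0.04, -0.04, -0.2, 0, 0, 0, 1, 0, 0, -0.2, 0, 0, 0, 1, 0, 0, -0.15, 0, 0, 0, 1, 0, 0, -0.1, 0, 0, 0, 1, 0, 0, -0.05, 0, 0, 0, 1, 0, 0, 0, 0, 0, 0, 1, 0, 0, 0, 0, 0, 0, 1])

```text
clock: 6.6
eef_pos: [612.0, -15.0, 45.4]
eef_rot: [-3.142, 0.0, 0.312]
wrist_force: [-0.1, 0.4, 0.2]
finger_gap: 19.2
finger_force: 8.0
```

jog_arm(rows=[0, 0, -0.05, 0, 0, 0, 1, 0, 0, 0, 0, 0, 0, 1, 0, 0, 0, 0, 0, 0, 0.75, 0, 0, 0, 0, 0, 0, 0.7, 0, 0, 0, 0, 0, 0, 0.6, 0, 0, 0, 0, 0, 0, 0.5, 0, 0, 0, 0, 0, 0, 0.4, 0, 0, 0, 0, 0, 0, 0.4, 0, 0, 0, 0, 0, 0, 0.4])

```text
clock: 7.35
eef_pos: [612.0, -15.0, 44.9]
eef_rot: [-3.142, -0.0, 0.312]
wrist_force: [-0.3, -0.0, 1.8]
finger_gap: 55.3
finger_force: 0.0
```

jog_arm(rows=[0, 0, 0.5, 0, 0, 0, 0.4, 0, 0, 1, 0, 0, 0, 0.4, 0, 0, 2, 0, 0, 0, 0.3, 0, 0, 2, 0, 0, 0, 0.2, -1, -1, 2, 0, 0, 0, 0, -2, -1, 0, 0, 0, 0, 0, -2, -1, 0, 0, 0, 0, 0, -2, -1, 0, 0, 0, 0, 0, 0, 0, 0, 0, 0, 0, 0, 0, 0, 0, 0, 0, 0, 0, 0, 0, 0, 0, 0, 0, 0])

```text
clock: 8.27
eef_pos: [542.8, -54.9, 120.8]
eef_rot: [3.141, -0.001, 0.312]
wrist_force: [-0.0, 0.2, 0.3]
finger_gap: 93.7
finger_force: 0.0
```

```bash
python3 - <<'E'
from cell import manip
from h import *
s=manip.read_state();print(s['eef_pos'],s['joints'])
m=manip.camera_model("wrist");p,d=manip.camera("wrist");np.savez("w3.npz",p=p,d=d,**m)
a=[cv2.resize(p[0:260,200:480],(560,520))]
p,d=manip.camera("side");a.append(cv2.resize(p[200:270,340-20:340+32],None,fx=4.6,fy=520/70,interpolation=2))
cv2.imwrite("pics/p2.png",np.hstack(a));print(np.hstack(a).shape)
E
```

```text
[542.76299902 -54.85717389 120.80739473] [-1.67907753e-01  3.83181767e-01  1.63688624e+00  8.79840712e-05
  1.12010802e+00  1.09109241e+00]
(520, 799, 3)
```

View pics/p2.png

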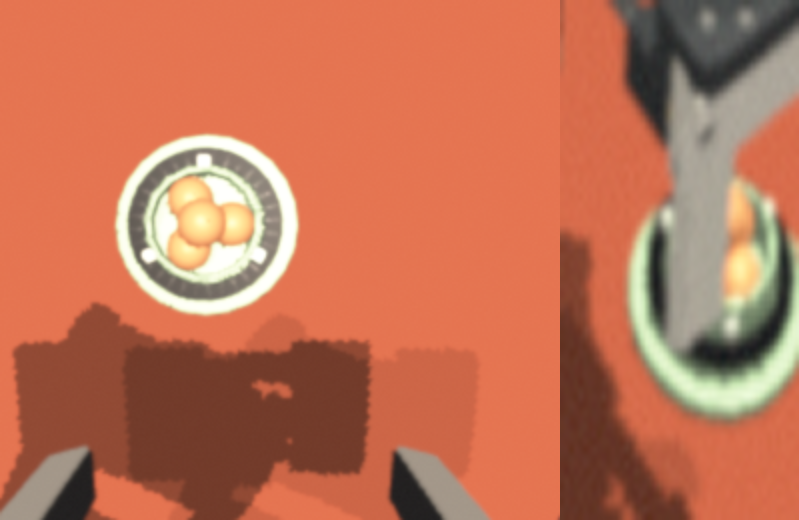

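The fourth ball sits in the middle of the pyramid at wrist crop (201,222), with the cup centre at (207,224). Next I'll refine the cup, ball, cap and box positions.

```bash
python3 - <<'E'
from h import *
def circ(Q):
    A=np.c_[2*Q,np.ones(len(Q))];x=np.linalg.lstsq(A,(Q**2).sum(1),rcond=None)[0];return x[:2],np.sqrt(x[2]+x[:2]@x[:2])
def fit(m,mask,z):
    ct=max(cv2.findContours(mask,0,1)[0],key=cv2.contourArea)[:,0];return circ(np.array([onplane(m,*q,z,True)[:2] for q in ct]))
m=np.load("w3.npz");p=m['p'];H=cv2.cvtColor(p,cv2.COLOR_BGR2HSV)
nt=255-cv2.inRange(H,(0,90,100),(9,255,255));f=lambda u,v:(200+u/2,v/2)
w,c,s=blob(nt,*f(207,224),52);print('disc',s,fit(m,w,8));print('ball',onplane(m,*f(201.5,222),40,True),'pins',np.mean([onplane(m,*f(*q),26,True) for q in((204,160),(149,255),(259,254))],0))
m=np.load("w1.npz");p=m['p'];H=cv2.cvtColor(p,cv2.COLOR_BGR2HSV)
w,c,s=blob(255-cv2.inRange(H,(0,90,100),(12,255,255)),440,42,42);print('cap',s,fit(m,w,8),onplane(m,440,42,26,True))
w,c,s=blob(hsv(p,(125,60,60),(170,255,255)),438,158,45);print('purple',s,onplane(m,*c,25,True))
m=np.load("scene0.npz");d=m['d'];K=m['K'];v,u=np.mgrid[130:310,0:140];dd=d[130:310,0:140]
P=np.stack([(u-K[0,2])/K[0,0]*dd,(v-K[1,2])/K[1,1]*dd,dd],-1).reshape(-1,3);P=(P[dd.ravel()>0]-m['t'])@m['R'];P=P[P[:,2]>60];print('box',P.min(0),P.max(0),np.percentile(P[:,1],[50,90,98]))
E
```

```text
disc [ 257   67   93   91 6628] (array([613.38631715, -14.18051741]), np.float64(41.818070268795694))
ball [613.33926473 -14.66804444  40.        ] pins [613.44654877 -14.67435079  26.        ]
cap [ 401    6   77   72 4356] (array([ 633.56151226, -254.9421756 ]), np.float64(40.478203949545865)) [ 624.11803393 -249.44902523   26.        ]
purple [ 400  122   76   71 3761] [ 518.94890042 -282.47766554   25.        ]
box [ 324.33033514 -694.25537693   60.00588089] [ 740.06893529 -486.66664722  282.26350773] [-538.68810336 -489.5547708  -488.41753742]
```

jog_arm(rows=[0.1, -1.5, 0, 0, 0, 0, 0, 0.1, -2.0, 0, 0, 0, 0, 0, 0.1, -2.0, 0, 0, 0, 0, 0, 0.1, -2.0, 0, 0, 0, 0, 0, 0.1, -2.0, 0, 0, 0, 0, 0, 0.1, -2.0, 0, 0, 0, 0, 0, 0.1, -2.0, 0, 0, 0, 0, 0, 0.1, -2.0, 0, 0, 0, 0, 0, 0.1, -2.0, 0, 0, 0, 0, 0, 0.1, -2.0, 0, 0, 0, 0, 0, 0.1, -1.4, 0, 0, 0, 0, 0, 0.1, -1, 0, 0, 0, 0, 0, 0, 0, 0, 0, 0, 0, 0, 0, 0, 0, 0, 0, 0, 0])

```text
clock: 9.53
eef_pos: [554.1, -273.7, 119.7]
eef_rot: [-3.141, 0.0, 0.312]
wrist_force: [-0.3, -0.7, 0.3]
finger_gap: 93.9
finger_force: 0.0
```

```bash
python3 - <<'E'
from cell import manip
from h import *
s=manip.read_state();print(s['eef_pos'],s['joints'])
m=manip.camera_model("wrist");p,d=manip.camera("wrist");np.savez("w4.npz",p=p,d=d,**m)
H=cv2.cvtColor(p,cv2.COLOR_BGR2HSV)
K=m['K'];v,u=np.mgrid[0:260,200:450]
c0=-m['R'].T@m['t'];print(c0)
# z-depth -> 3D points via fisheye rays
x=(u-K[0,2])/K[0,0];y=(v-K[1,2])/K[1,1];r=np.hypot(x,y)+1e-9;t=np.tan(r)/r;dd=d[0:260,200:450]
P=(np.stack([x*t*dd,y*t*dd,dd],-1)-m['t'])@m['R'];P=P[(dd>0)];T=P[(abs(P[:,2]-50)<4)&(np.hypot(P[:,0]-626,P[:,1]+251)<45)]
e=cv2.minEnclosingCircle(T[:,:2].astype(np.float32));print('top',len(T),T.mean(0),e)
S=P[(abs(P[:,2]-26)<3)&(np.hypot(P[:,0]-626,P[:,1]+251)<45)];print('skirt',len(S),cv2.minEnclosingCircle(S[:,:2].astype(np.float32)))
E
```

```text
[ 554.12128348 -273.65442961  119.66504648] [-5.18034297e-01  5.35620559e-01  1.41448250e+00  1.50318082e-04
  1.19196681e+00  7.41091105e-01]
[ 623.54659602 -251.19294807  290.51387054]
top 3558 [ 626.98241851 -249.72878461   49.64805532] ((626.911865234375, -249.83778381347656), 27.001237869262695)
skirt 1300 ((626.6817016601562, -249.89100646972656), 34.272796630859375)
```

jog_arm(rows=[1.2, 0.4, 0, 0, 0, 0, 0, 2, 0.6, 0, 0, 0, 0, 0, 2, 0.6, 0, 0, 0, 0, 0, 1.4, 0.5, -0.5, 0, 0, 0, 0, 0.6, 0.2, -1, 0, 0, 0, 0, 0, 0, -1.5, 0, 0, 0, 0, 0, 0, -1.5, 0, 0, 0, 0, 0, 0, -1.5, 0, 0, 0, 0, 0, 0, -1.2, 0, 0, 0, 0, 0, 0, -0.7, 0, 0, 0, 0, 0, 0, -0.4, 0, 0, 0, 0, 0, 0, 0, 0, 0, 0, 0.1, 0, 0, 0, 0, 0, 0, 0.1])

```text
clock: 10.67
eef_pos: [626.2, -251.0, 37.5]
eef_rot: [3.141, -0.001, 0.312]
wrist_force: [0.1, 0.5, -0.9]
finger_gap: 85.7
finger_force: 0.0
```

jog_arm(rows=[0, 0, 0, 0, 0, 0, 1, 0, 0, 0, 0, 0, 0, 1, 0, 0, 0, 0, 0, 0, 1, 0, 0, 0, 0, 0, 0, 1, 0, 0, 0, 0, 0, 0, 1, 0, 0, 0, 0, 0, 0, 1, 0, 0, 0, 0, 0, 0, 1, 0, 0, 0, 0, 0, 0, 1], newtons=35)

```text
clock: 11.33
eef_pos: [626.1, -251.0, 37.1]
eef_rot: [3.141, -0.0, 0.312]
wrist_force: [-1.3, 0.4, 1.4]
finger_gap: 51.6
finger_force: 35.0
```

jog_arm(rows=[0, 0, 0.5, 0, 0, 0, 1, 0, 0, 1.5, 0, 0, 0, 1, 0, 0, 2, 0, 0, 0, 1, 0, 0.8, 2, 0, 0, 0, 1, -0.1, 1.8, 1, 0, 0, 0, 1, -0.1, 1.8, 0, 0, 0, 0, 1, -0.1, 1.8, 0, 0, 0, 0, 1, -0.1, 1.8, 0, 0, 0, 0, 1, -0.1, 1.8, 0, 0, 0, 0, 1, -0.2, 1.8, 0, 0, 0, 0, 1, -0.2, 1.8, 0, 0, 0, 0, 1, -0.1, 1.8, 0, 0, 0, 0, 1, -0.1, 1.8, 0, 0, 0, 0, 1, -0.1, 1.8, 0, 0, 0, 0, 1, -0.1, 1.8, 0, 0, 0, 0, 1, -0.1, 1.4, 0, 0, 0, 0, 1, -0.08, 1, 0, 0, 0, 0, 1, 0, 0.6, 0, 0, 0, 0, 1, 0, 0, 0, 0, 0, 0, 1, 0, 0, 0, 0, 0, 0, 1])

```text
clock: 13.0
eef_pos: [611.2, -15.2, 106.8]
eef_rot: [3.142, 0.0, 0.312]
wrist_force: [0.4, -0.1, -1.2]
finger_gap: 51.6
finger_force: 35.0
```

```bash
python3 - <<'E'
from cell import manip
from h import *
s=manip.read_state();print(s['eef_pos'],s['finger_gap'],s['joints'])
m=manip.camera_model("wrist");p,d=manip.camera("wrist");np.savez("w5.npz",p=p,d=d,**m)
cv2.imwrite("pics/w5.png",p)
tc=s['eef_pos'];zb=tc[2]-37.1
K=m['K'];v,u=np.mgrid[0:400,0:640]
x=(u-K[0,2])/K[0,0];y=(v-K[1,2])/K[1,1];r=np.hypot(x,y)+1e-9;t=np.tan(r)/r
P=(np.stack([x*t*d,y*t*d,d],-1)-m['t'])@m['R'];P=P[d>0];near=np.hypot(*(P[:,:2]-tc[:2]).T)<45
for z in(50,26):
    T=P[near&(abs(P[:,2]-zb-z)<3)]
    if len(T): print(z,len(T),T[:,2].mean(),cv2.minEnclosingCircle(T[:,:2].astype(np.float32)))
E
```

```text
[611.22521316 -15.17971319 106.81674409] 51.649897677698014 [-8.46697489e-02  5.35828237e-01  1.44650904e+00 -1.44823442e-04
  1.15937998e+00  1.17429426e+00]
50 6435 119.34240413419249 ((620.4750366210938, -11.65623950958252), 37.499454498291016)
26 1654 95.39078922647285 ((618.6671142578125, -12.038969993591309), 32.57206726074219)
```

View pics/w5.png

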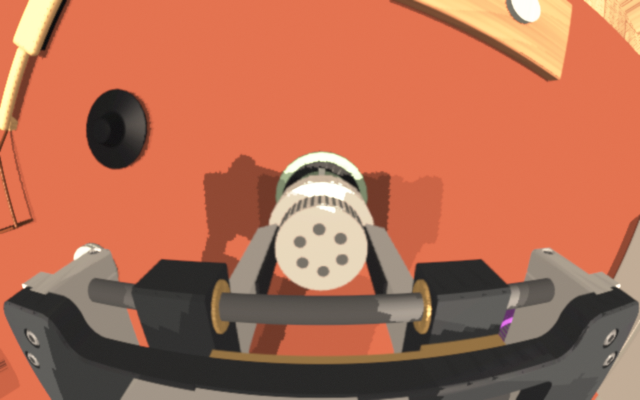

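The cap is held upright, with its top at (321,248) between the fingers and the cup just behind it at (322,190).

```bash
python3 - <<'E'
from h import *
m=np.load("w5.npz");p=m['p'];g=cv2.cvtColor(p,cv2.COLOR_BGR2GRAY)
w=np.zeros_like(g);cv2.circle(w,(321,249),32,255,-1)
n,l,s,c=cv2.connectedComponentsWithStats(((g<160)&(w>0)).astype(np.uint8))
k=[i for i in range(1,n) if 25<s[i,4]<160];print(c[k],s[k,4])
Q=np.array([onplane(m,*c[i],119.7,True)[:2] for i in k])
print(Q,Q.mean(0),np.hypot(*(Q-Q.mean(0)).T))
E
```

```text
[[318.5412844  229.03669725]
 [340.27619048 238.0952381 ]
 [299.46666667 241.45714286]
 [341.64210526 259.30526316]
 [302.12631579 262.38947368]
 [322.88764045 270.88764045]] [109 105 105  95  95  89]
[[624.24111295  -9.2617429 ]
 [622.8137577  -22.25471655]
 [613.98915619  -1.48259354]
 [610.76398877 -27.2543596 ]
 [602.03999233  -6.58237814]
 [600.47817974 -19.4634265 ]] [612.38769795 -14.38320287] [12.91250555 13.06382217 12.99963037 12.97316873 12.95869894 12.94779117]
```

jog_arm(rows=[0.1, 0, -0.5, 0, 0, 0, 1, 0, 0, -1, 0, 0, 0, 1, 0, 0, -1, 0, 0, 0, 1, 0, 0, -0.8, 0, 0, 0, 1, 0, 0, -0.5, 0, 0, 0, 1, 0, 0, -0.3, 0, 0, 0, 1, 0, 0, -0.15, 0, 0, 0, 1, 0, 0, 0, 0, 0, 0, 1, 0, 0, 0, 0, 0, 0, 1])

```text
clock: 13.8
eef_pos: [612.4, -14.9, 64.7]
eef_rot: [3.141, -0.0, 0.312]
wrist_force: [-0.2, 0.3, -1.4]
finger_gap: 51.3
finger_force: 35.0
```

jog_arm(rows=[0, 0, -0.05, 0, 0, 0, 1, 0, 0, -0.05, 0, 0, 0, 1, 0, 0, -0.05, 0, 0, 0, 1, 0, 0, 0, 0, 0, 0, 1, 0, 0, 0, 0, 0, 0, 1])

```text
clock: 14.22
eef_pos: [612.3, -15.0, 63.1]
eef_rot: [3.141, -0.0, 0.312]
wrist_force: [0.6, 0.7, -1.4]
finger_gap: 51.7
finger_force: 35.0
```

jog_arm(rows=[0, 0, -0.05, 0, 0, 0, 1, 0, 0, -0.05, 0, 0, 0, 1, 0, 0, 0, 0, 0, 0, 1, 0, 0, 0, 0, 0, 0, 1])

```text
clock: 14.55
eef_pos: [612.5, -14.9, 62.9]
eef_rot: [3.141, -0.001, 0.312]
wrist_force: [-3.3, 1.0, 7.9]
finger_gap: 51.6
finger_force: 35.0
```

jog_arm(rows=[0, 0, 0, 0, 0, 0.05, 1, 0, 0, 0, 0, 0, 0.05, 1, 0, 0, 0, 0, 0, 0.05, 1, 0, 0, 0, 0, 0, 0.05, 1, 0, 0, 0, 0, 0, 0.05, 1, 0, 0, 0, 0, 0, 0, 1])

```text
clock: 15.05
eef_pos: [612.9, -15.0, 62.9]
eef_rot: [3.14, -0.002, 0.565]
wrist_force: [0.1, -0.2, 6.0]
finger_gap: 51.7
finger_force: 35.0
```

jog_arm(rows=[0, 0, 0, 0, 0, 0.05, 1, 0, 0, 0, 0, 0, 0.05, 1, 0, 0, 0, 0, 0, 0.05, 1, 0, 0, 0, 0, 0, 0.05, 1, 0, 0, 0, 0, 0, 0.05, 1, 0, 0, 0, 0, 0, 0, 1])

```text
clock: 15.55
eef_pos: [612.9, -15.0, 62.9]
eef_rot: [3.14, -0.001, 0.815]
wrist_force: [-0.2, -0.4, 6.3]
finger_gap: 52.1
finger_force: 35.0
```

jog_arm(rows=[-0.03, 0, 0, 0, 0, 0.05, 1, 0, 0, 0, 0, 0, 0.05, 1, 0, 0, 0, 0, 0, 0.05, 1, 0, 0, 0, 0, 0, 0.05, 1, 0, 0, 0, 0, 0, 0.05, 1, 0, 0, 0, 0, 0, 0, 1])

```text
clock: 16.05
eef_pos: [612.5, -15.0, 62.9]
eef_rot: [3.14, -0.001, 1.065]
wrist_force: [-0.5, 0.5, 5.7]
finger_gap: 51.8
finger_force: 35.0
```

jog_arm(rows=[0, 0, 0, 0, 0, 0.05, 1, 0, 0, 0, 0, 0, 0.05, 1, 0, 0, 0, 0, 0, 0.05, 1, 0, 0, 0, 0, 0, 0.05, 1, 0, 0, 0, 0, 0, 0.05, 1, 0, 0, 0, 0, 0, 0, 1])

```text
clock: 16.55
eef_pos: [612.6, -15.1, 62.9]
eef_rot: [3.14, -0.0, 1.315]
wrist_force: [-1.1, -0.2, 5.3]
finger_gap: 51.8
finger_force: 35.0
```

jog_arm(rows=[0, 0, 0, 0, 0, 0.05, 1, 0, 0, 0, 0, 0, 0.05, 1, 0, 0, 0, 0, 0, 0.05, 1, 0, 0, 0, 0, 0, 0.05, 1, 0, 0, 0, 0, 0, 0.05, 1, 0, 0, 0, 0, 0, 0, 1])

```text
clock: 17.05
eef_pos: [612.6, -15.1, 62.9]
eef_rot: [3.14, 0.0, 1.565]
wrist_force: [0.1, -0.2, 6.2]
finger_gap: 51.8
finger_force: 35.0
```

jog_arm(rows=[0, 0, 0, 0, 0, 0.05, 1, 0, 0, 0, 0, 0, 0.05, 1, 0, 0, 0, 0, 0, 0.05, 1, 0, 0, 0, 0, 0, 0.05, 1, 0, 0, 0, 0, 0, 0.05, 1, 0, 0, 0, 0, 0, 0, 1])

```text
clock: 17.55
eef_pos: [612.0, -15.0, 62.0]
eef_rot: [3.141, 0.0, 1.814]
wrist_force: [1.7, 0.1, -1.3]
finger_gap: 51.6
finger_force: 35.0
```

It dropped at about yaw 1.8, where the vertical force vanished. I'll push down.

jog_arm(rows=[0, 0, -0.1, 0, 0, 0, 1, 0, 0, -0.1, 0, 0, 0, 1, 0, 0, -0.1, 0, 0, 0, 1, 0, 0, 0, 0, 0, 0, 1])

```text
clock: 17.88
eef_pos: [612.1, -15.0, 58.8]
eef_rot: [3.141, 0.0, 1.811]
wrist_force: [2.8, -0.4, -1.3]
finger_gap: 51.4
finger_force: 35.0
```

jog_arm(rows=[0, 0, -0.15, 0, 0, 0, 1, 0, 0, -0.15, 0, 0, 0, 1, 0, 0, -0.15, 0, 0, 0, 1, 0, 0, -0.15, 0, 0, 0, 1, 0, 0, -0.1, 0, 0, 0, 1, 0, 0, -0.1, 0, 0, 0, 1, 0, 0, 0, 0, 0, 0, 1, 0, 0, 0, 0, 0, 0, 1])

```text
clock: 18.55
eef_pos: [612.2, -15.2, 51.3]
eef_rot: [3.141, 0.0, 1.812]
wrist_force: [2.9, -2.6, 4.7]
finger_gap: 51.7
finger_force: 35.0
```

jog_arm(rows=[0, 0, -0.1, 0, 0, 0, 1, 0, 0, -0.1, 0, 0, 0, 1, 0, 0, -0.05, 0, 0, 0, 1, 0, 0, 0, 0, 0, 0, 1, 0, 0, 0, 0, 0, 0, 1, 0, 0, 0, 0, 0, 0, 1])

```text
clock: 19.05
eef_pos: [612.2, -15.2, 49.1]
eef_rot: [3.141, 0.001, 1.812]
wrist_force: [1.3, -2.7, 8.3]
finger_gap: 51.7
finger_force: 35.0
```

jog_arm(rows=[0, 0, -0.05, 0, 0, 0, 1, 0, 0, -0.05, 0, 0, 0, 1, 0, 0, 0, 0, 0, 0, 1, 0, 0, 0, 0, 0, 0, 1, 0, 0, 0, 0, 0, 0, 1, 0, 0, 0, 0, 0, 0, 1])

```text
clock: 19.55
eef_pos: [612.3, -15.2, 48.9]
eef_rot: [3.14, 0.001, 1.812]
wrist_force: [-1.5, -2.7, 15.7]
finger_gap: 52.0
finger_force: 35.0
```

```bash
python3 - <<'E'
from cell import manip
from h import *
a=[]
for n,u,v in (("scene",299,227),("side",354,236)):
    p,d=manip.camera(n);a.append(cv2.resize(p[v-35:v+35,u-40:u+40],None,fx=5,fy=5,interpolation=2))
cv2.imwrite("pics/p3.png",np.hstack(a));print(manip.read_state()['wrist_force'])
E
```

```text
[-2.52682308 -3.07414209 15.93604022]
```

View pics/p3.png

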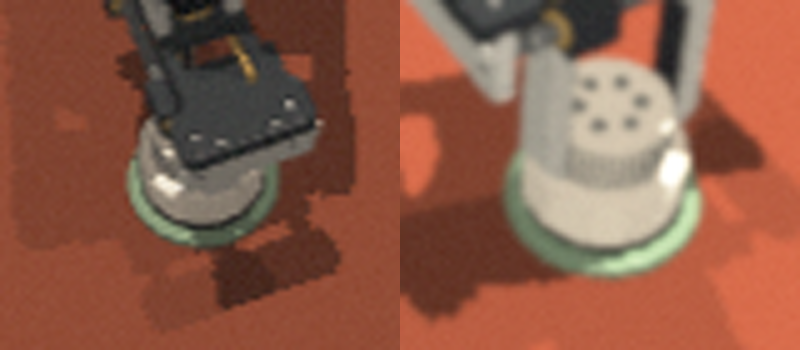

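The cap sits upright and fully home on the foot, still gripped. The push force climbing to 16 N with almost no further travel confirms it is on the hard stop.

```bash
python3 -c "from cell import manip; print(manip.sign_off())"
```

```text
the job is handed in; nothing more can be done
None
```

I handed the job in at about 20 s: the fourth ball was saddled on the other three when last seen, and the cap is over the pins, pressed fully home and still gripped; sign-off gave no verdict.

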